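# Run the week's pill organiser shut

### The arm

A 7-joint arm with a two-finger parallel gripper is mounted at the origin on the work surface. World frame = base frame: x ahead of the robot, y to its left, z up, the work surface at z = 0. Lengths are in m, angles in rad, forces in N, time in s.
With the tool pointing down it reaches from about 0.425 to 1.025 m from the base axis. Payload 3.6 kg.
Tool frame: the origin (TCP) lies midway between the tips of the shut fingers; the grasp point (between the pads) lies 19 mm behind it; z points along the fingers, y is the line along which they close (so a half turn about z gives the same grasp; the last joint's range is limited). The gripper opens to 85 mm and grips with 20 to 120 N. Pads are 22 mm wide; open, the fingers measure 114 mm over their backs; the gripper's body (76 mm by 85 mm) begins 54 mm behind the grasp point. The pads swing forward as they close: fully open they stand 13 mm farther back than shut.
Start: joints at [-1.339, 0.591, 0.048, 1.609, -0.033, 0.943, -0.034], TCP at [0.231, 0.687, 0.231] pointing down, gripper open.
Joint ranges: [-2.69, 2.69], [-0.47, 2.24], [-1.27, 1.36], [0.19, 2.51], [-1.53, 4.68], [0.08, 2.07], [-3.09, 3.09]. Speed limits (rad/s): [2.57, 2.57, 3.14, 3.14, 3.14, 3.14, 3.14].

### API

Orientations are given as a unit quaternion [w, x, y, z].
In Python, from cell import state, camera, camera_info, sign_off, masks_of gives the robot as it stands.
- The arm moves only by the tool carry_out, never from a script. Its argument "rows" is a list of rows, each a list of 6 numbers: the shift along the tool's x, y, z in units of 40 mm (1.0 is 40 mm), then the turn, a rotation vector about the tool's x, y, z in units of 6 degrees (1.0 is 6 degrees). In form: [[dx, dy, dz, wx, wy, wz], ...]. A call has 1 to 20 rows; each row is the pose to reach, as a shift and turn from the pose commanded when the call began, along the tool's axes at that moment; what a row does not reach only later rows make up. A row lasts 1/12 s, in which the tool goes at most 41.7 mm and 7.16 degrees, less where a joint would pass 70% of its speed; a pose out of reach is approached as far as the arm can. A call with a gripper value outside its range is refused whole. "fingers" is the finger opening in mm, from 0 to 85.4, set as the call begins (left out, the last holds). The fingers move at their own pace and stop on an object; "newtons" is the grip in N (left out, the last holds). Time passes only in rows, so rows that repeat a pose let the fingers close. It gives the time, the measured TCP pose, the force, the opening and the grip force at its end, in the units of the state.
- state(): the state, without advancing time (a new reading comes with each control period).
- camera(name): name is "side" or "top"; returns (picture, depth): 420x560x3 uint8, blue, green, red; 420x560 float32, m along the optical axis (not along the pixel's ray), 0 where there is no reading.
- camera_info(name): a dict with "fx", "fy", "cx", "cy" (pixels), "extrinsics" (4x4, takes a point from camera to world coordinates). Camera axes: x right, y down, z forward; pixel columns grow to the right and rows downward; lengths in m; the calibration is good to about 2 mm. A picture is of the moment at which its call begins. camera_info takes no time and is no camera call.
- sign_off(): hands the job in; it is judged then, once.
Trained networks look in the newest picture that a camera, given by its name, has taken for a name from the list of things; names that differ only in an ending like _2 or _b are one class to them, and where a whole thing is asked for, a point or a joint stands for the part that bears it (a point fixed in the world has none). Each returns a list of dicts, best first, with "p" (0 to 1); they miss things now and then, are a little off and sometimes report something else, mostly with a low value. They report only what shows in the picture. A call takes as long as a camera call. They do not tell look-alikes from the thing itself.
- masks_of(camera, query): "pixels" (420x560 bool, what is visible of it) and "box" ([centre column, centre row, width, height] in pixels, round what is visible of it).
The state is a dict: "time_s": time; "joint_pos": joint angles; "joint_vel": joint speeds; "effort": joint torques, N m; "position": TCP position; "tcp_rot": TCP orientation; "wrist_force": force on the tool from outside, world axes, zero at the start; "ft_torque": the same for the moment, N m; "grip_width": finger opening in m; "gripper_force": force on a finger pad.
Only numpy, scipy, OpenCV 4.12 (cv2) and the standard library are available. Lean on these libraries where they do the work, as an engineer would, in place of code of your own. Each camera call takes 0.05 s, during which the arm holds its last target. There are 200 camera calls.

### The job

The weekly pill organiser has just been filled and its seven lids still stand ajar. Run your fingertips lightly along the row, starting at the end towards which the lids are hinged, and fold them down one after another until all seven are fully shut. Leave the organiser standing where it is, without shoving or lifting it, and leave the jars and the glass alone.

Things in the scene. Friction and masses are not known exactly. Their poses are not given: they have to be found in the camera images.
- organiser: Seven-day pill organiser, loose on the worktop: seven compartments in one straight row (its x axis), white plastic tray 236 mm long, 42 mm wide; shut, its flat top is 28 mm above its underside. Origin: centre of the underside, at worktop height 0; z up. About 0.4 kg; slides if shoved sideways with a few newtons. Any yaw.
- row_start (a point): Middle of the tray's end face at the -x end of the row, at the height of the shut lids (28 mm above the worktop). Lid 1 begins here; every lid has its hinge on the side towards this end.
- row_end (a point): The same point at the +x end of the row, where lid 7 ends.
- lid1 (a joint): Lid 1 of 7, counted from row_start: smoky plastic flap 31.5 mm along the row, 37.5 across, 2.5 thick. Hinged on its crosswise edge nearest row_start, 2.5 mm along the row from there, 26 mm above the worktop; its free edge, towards row_end, swings up. 0 = shut, level with the others; opens to 1.7 rad. Friction hinge, 3 N mm: stays where left, stiff to push close to the hinge.
- lid2 (a joint): Lid 2, like lid 1; hinge 35.5 mm along the row from row_start. 0 = shut, grows in rad as it opens.
- lid3 (a joint): Lid 3, like lid 1; hinge 68.5 mm along the row from row_start. 0 = shut, grows in rad as it opens.
- lid4 (a joint): Lid 4, like lid 1; hinge 101.5 mm along the row from row_start. 0 = shut, grows in rad as it opens.
- lid5 (a joint): Lid 5, like lid 1; hinge 134.5 mm along the row from row_start. 0 = shut, grows in rad as it opens.
- lid6 (a joint): Lid 6, like lid 1; hinge 167.5 mm along the row from row_start. 0 = shut, grows in rad as it opens.
- lid7 (a joint): Lid 7, like lid 1; hinge 200.5 mm along the row from row_start. 0 = shut, grows in rad as it opens.
- pill_bottle: Small amber pill jar with white cap, 40 mm across, 72 mm tall, loose, beside the organiser. Origin: centre of the underside. Bystander.
- vitamin_jar: White vitamin jar with grey cap, 54 mm across, 80 mm tall, loose, beside the organiser. Origin: centre of the underside. Bystander.
- tumbler: Drinking glass, 68 mm across the rim, 80 mm tall, loose, on the other side of the organiser. Origin: centre of the underside. Bystander.
Not all that is in view belongs to the job. What is shaped like the organiser but blue is not meant.

How it is judged:
By the outcome, as a careful person would: the job done as asked, in the order asked, and still so for the second after the job is handed in, with the robot touching nothing.
It also fails if it takes over 54 s, if anything falls off the work surface, if the arm or the gripper's body presses on something with over 40 N, if the wrist force passes 120 N, or if a joint passes its speed limit or range.

## Working session

There is one attempt and no reset: what is moved stays moved. The work goes in short steps, Python scripts to look and compute and a tool call to move; the robot and the scene stay as the last step left them, time stands still between calls to the robot, and variables do not carry over. Pictures are saved under pics/ and viewed, at most 10 in all, crops included, and the job is handed in when it is done.

Besides the shell and the picture viewer there is one more tool, called in YAML: its name, and indented under it one key for each argument. carry_out: Moves the arm, as the interface text tells. Its arguments: {"type":"object","properties":{"rows":{"type":"array"},"fingers":{"type":"number"},"newtons":{"type":"number"}},"required":["rows"]}

```bash
mkdir -p pics; ls; cat > h.py <<'E'
import numpy as np,cv2
from cell import *
def pts(name,d):
    i=camera_info(name);v,u=np.mgrid[:420,:560]
    P=np.stack([(u-i['cx'])/i['fx']*d,(v-i['cy'])/i['fy']*d,d,np.ones_like(d)],-1)
    W=P@np.array(i['extrinsics']).T
    return W[...,:3]
E
python3 - <<'E'
from h import *
for n in ('top','side'):
    p,d=camera(n);cv2.imwrite(f'pics/{n}0.png',p);np.save(n+'_d',d);np.save(n+'_p',p)
    print(n,camera_info(n))
    for q in ('organiser','pill_bottle','vitamin_jar','tumbler'):
        for r in masks_of(n,q):
            W=pts(n,d)[r['pixels']&(d>0)]
            print(q,round(r['p'],2),np.round(r['box']),np.median(W,0).round(3) if len(W) else '')
print(state())
E
```

```text
pics
top {'fx': 498.90108309983464, 'fy': 498.90108309983464, 'cx': 279.89925748275675, 'cy': 214.82720903439997, 'extrinsics': array([[ 1.20838334e-02, -9.91683952e-01,  1.28128533e-01,
         5.23178526e-01],
       [-9.99926062e-01, -1.21585811e-02,  1.98786010e-04,
         4.07313154e-02],
       [ 1.36072827e-03, -1.28121462e-01, -9.91757551e-01,
         7.98288637e-01],
       [ 0.00000000e+00,  0.00000000e+00,  0.00000000e+00,
         1.00000000e+00]])}
organiser 0.8 [340. 252. 155.  69.] [ 0.564 -0.053  0.033]
organiser 0.78 [211. 119. 120. 124.] [0.779 0.154 0.027]
organiser 0.23 [275. 231.  27.  28.] [0.599 0.044 0.037]
pill_bottle 0.75 [333. 185.  26.  33.] [ 0.666 -0.038  0.07 ]
vitamin_jar 0.64 [412. 204.  45.  38.] [ 0.634 -0.152  0.078]
tumbler 0.61 [356. 343.  47.  49.] [ 0.428 -0.072  0.026]
side {'fx': 545.9153979802721, 'fy': 545.9153979802721, 'cx': 276.0067104765598, 'cy': 209.7035413502291, 'extrinsics': array([[ 0.99795777, -0.04578472,  0.04454268,  0.58390011],
       [-0.06377276, -0.7539802 ,  0.65379423, -0.60532101],
       [ 0.00365052, -0.65529964,
[... 442 characters left out ...]
12342 ,  0.04842155,  1.60853331, -0.03331375,
        0.94271566, -0.03369557]), 'joint_vel': array([ 7.84030626e-04, -2.08910462e-03, -2.70372026e-04, -8.28450967e-06,
       -1.38641602e-03,  1.70556037e-03, -8.84114610e-04]), 'effort': array([-1.18044121e-03, -5.48100185e+01,  1.54391538e+00, -1.98291296e+01,
        9.32748750e-03,  2.59876717e-03, -2.07796694e-05]), 'position': array([0.23135425, 0.68707143, 0.23126582]), 'tcp_rot': array([ 9.29551003e-06,  1.61675953e-01,  9.86843901e-01, -4.32571873e-05]), 'wrist_force': array([-0.57817268, -0.03349473,  0.05536021]), 'ft_torque': array([-0.02771787,  0.01209546,  0.02566039]), 'gripper_force': 0.0, 'grip_width': 0.08540435674961831}
```

View pics/top0.png

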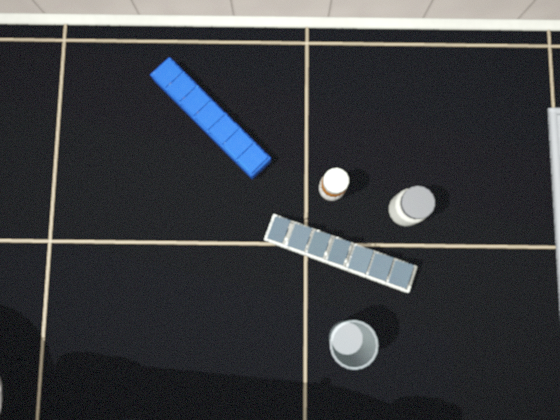

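View pics/side0.png

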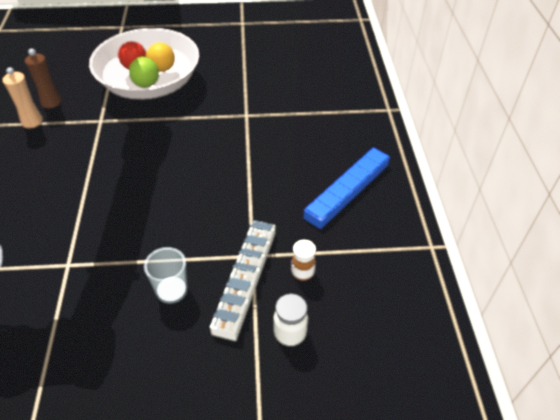

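```bash
python3 - <<'E'
from h import *
a=np.load('top_p.npy')[205:300,245:435];b=np.load('side_p.npy')[210:350,190:320]
cv2.imwrite('pics/crop.png',np.vstack([cv2.resize(a,(760,380),interpolation=2)[:,:],]))
cv2.imwrite('pics/crop2.png',cv2.resize(b,None,fx=4.2,fy=4.2,interpolation=2))
E
```

```text
(no output)
```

View pics/crop.png

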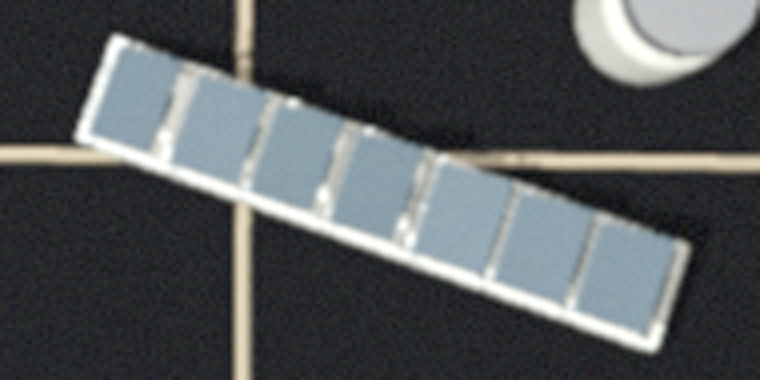

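View pics/crop2.png

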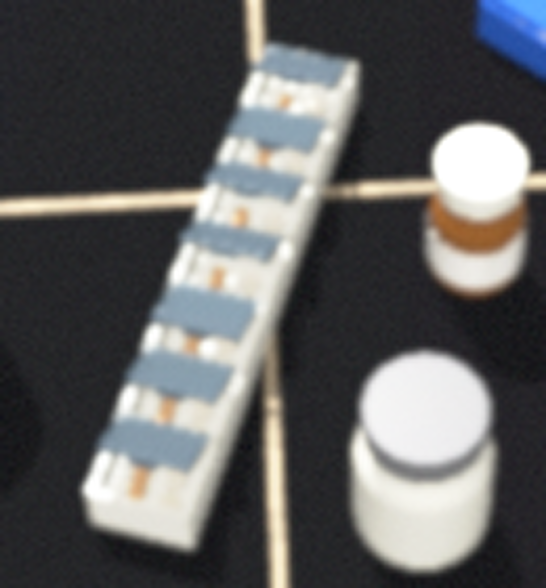

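The organiser we want is the white one with smoky lids: top view about (340,252), side (241,280). The blue look-alike is at top (211,119), side (348,189), and I reject it. The open mouths face −y, so the hinges and row_start are at the +y end, around top pixel (270,228).

```bash
cat > fit.py <<'E'
from h import *
def analyse(save=None):
    C=[]
    for n in ('top','side'):
        p,d=camera(n)
        r=[m for m in masks_of(n,'organiser') if m['p']>.3]
        W=pts(n,d)
        best=min(r,key=lambda m:np.linalg.norm(np.median(W[m['pixels']&(d>0)],0)[:2]-[.564,-.06]))
        m=cv2.dilate(best['pixels'].astype(np.uint8),np.ones((5,5)))>0
        if save: cv2.imwrite(f'pics/{save}_{n}.png',p)
        white=m&(p.min(-1)>150)&(p.max(-1).astype(int)-p.min(-1)<35)
        hsv=cv2.cvtColor(p,cv2.COLOR_BGR2HSV);lid=m&(hsv[...,1]>45)&(hsv[...,0]>90)&(hsv[...,0]<125)&(p.max(-1)>90)
        Q=W[m&(d>0)&(W[...,2]>.015)]
        rect=cv2.minAreaRect((Q[:,:2]*1000).astype(np.float32));print(n,'rect',np.round(rect[0],1),np.round(rect[1],1),round(rect[2],1),'n',len(Q))
        C.append((Q,W[lid&(d>0)]))
    return C
E
cat > a.py <<'E'
from fit import *
C=analyse()
for (Q,L),n in zip(C,('top','side')):
    rect=cv2.minAreaRect((Q[:,:2]*1000).astype(np.float32));b=cv2.boxPoints(rect)/1000
    print(b.round(4).tolist())
    c=b.mean(0);e=[(b[i]+b[i-1])/2 for i in range(4)];s=max(e,key=lambda q:q[1]);u=(c-s)/np.linalg.norm(c-s)
    v=np.array([-u[1],u[0]]);print('start',s.round(4),'u',u.round(4))
    for nm,A in (('lid',L),):
        x=(A[:,:2]-s)@u*1000;y=(A[:,:2]-s)@v*1000;z=A[:,2]*1000
        k=abs(y)<14
        for i in range(7):
            out=[]
            for lo in range(0,33,4):
                q=k&(x>2.5+33*i+lo)&(x<2.5+33*i+lo+4)
                out.append(f'{np.median(z[q]):.0f}({q.sum()})' if q.sum()>2 else '-')
            print(n,nm,i+1,*out)
E
python3 a.py
```

```text
top rect [566.  -52.4] [236.3  42.4] 70.6 n 3878
side rect [567.  -53.4] [237.5  43. ] 70.6 n 1888
[[0.5066999793052673, -0.15680000185966492], [0.5465999841690063, -0.17090000212192535], [0.6252999901771545, 0.051899999380111694], [0.5853000283241272, 0.06599999964237213]]
start [0.6053 0.059 ] u [-0.3328 -0.943 ]
top lid 1 - 32(42) 34(43) 37(43) 39(30) 42(33) 43(14) - -
top lid 2 - 30(16) 33(13) 35(17) 36(15) 37(11) 40(13) - -
top lid 3 - 33(21) 35(15) 39(16) 41(19) 44(31) 45(4) - -
top lid 4 31(9) 33(43) 35(35) 39(15) 42(17) 45(19) - - -
top lid 5 - 31(7) 32(4) 34(4) - 38(4) 41(4) - -
top lid 6 30(5) 31(37) 33(22) 36(14) 38(10) 41(22) 43(21) - -
top lid 7 30(11) 31(45) 34(39) 37(28) 39(40) 42(46) 43(18) - -
[[0.5072000026702881, -0.1581999957561493], [0.5476999878883362, -0.17249999940395355], [0.626800000667572, 0.051500000059604645], [0.5861999988555908, 0.0658000037074089]]
start [0.6065 0.0586] u [-0.3328 -0.943 ]
side lid 1 - 31(5) 34(12) 37(13) 39(9) 42(16) 44(3) - -
side lid 2 - 31(4) 33(15) 34(19) 36(17) 39(15) 40(18) - -
side lid 3 - - 35(10) 38(13) 41(13) 44(17) 46(4) - -
side lid 4 - - 36(14) 39(12) 42(15) 45(14) - - -
side lid 5 - 30(15) 32(20) 34(23) 36(29) 38(22) 39(19) - -
side lid 6 - 32(7) 34(23) 36(24) 39(20) 41(24) 43(14) - -
side lid 7 - 32(11) 35(27) 37(23) 40(24) 43(24) 45(11) - -
```

The two views agree. row_start is at about (0.606, 0.059), the row runs along (-0.333, -0.943), the rect measures 236x42 mm, and the lids tilt 0.4–0.75 rad with their free ends towards −y. First I go to a hover over lid 1 with the fingers shut and the pad width along the row.

carry_out:
  rows:
    - [-6, -5.4, 0, 0, 0, 7]
    - [-6, -5.4, 0, 0, 0, 7]
    - [-6, -5.4, 0, 0, 0, 7]
    - [-6, -5.4, 0, 0, 0, 7]
    - [-6, -5.4, 0, 0, 0, 7]
    - [-6, -5.4, 0, 0, 0, 7]
    - [-13.9, -12.4, 1.5, 0, 0, 15.1]
    - [-13.9, -12.4, 1.5, 0, 0, 15.1]
    - [-13.9, -12.4, 1.5, 0, 0, 15.1]
    - [-13.9, -12.4, 1.5, 0, 0, 15.1]
    - [-13.9, -12.4, 1.5, 0, 0, 15.1]
    - [-13.9, -12.4, 1.5, 0, 0, 15.1]
    - [-13.9, -12.4, 1.5, 0, 0, 15.1]
    - [-13.9, -12.4, 1.5, 0, 0, 15.1]
    - [-13.9, -12.4, 1.5, 0, 0, 15.1]
    - [-13.9, -12.4, 1.5, 0, 0, 15.1]
    - [-13.9, -12.4, 1.5, 0, 0, 15.1]
    - [-13.9, -12.4, 1.5, 0, 0, 15.1]
    - [-13.9, -12.4, 1.5, 0, 0, 15.1]
    - [-13.9, -12.4, 1.5, 0, 0, 15.1]
  fingers: 0

```text
time_s: 2.37
position: [0.6012, 0.0357, 0.1715]
tcp_rot: [0.001, 0.817, 0.577, 0.0]
wrist_force: [0.1, 1.0, -0.5]
grip_width: 0.0001
gripper_force: 0.0
```

carry_out:
  rows:
    - [0, 0, 1.4, 0, 0, 0]
    - [0, 0, 2.7, 0, 0, 0]
    - [0, 0, 2.7, 0, 0, 0]
    - [0, 0, 2.7, 0, 0, 0]
    - [0, 0, 2.7, 0, 0, 0]
    - [0, 0, 2.7, 0, 0, 0]
    - [0, 0, 2.7, 0, 0, 0]

```text
time_s: 2.95
position: [0.6017, 0.0403, 0.0655]
tcp_rot: [0.001, 0.815, 0.58, 0.002]
wrist_force: [0.2, 0.2, -0.7]
grip_width: 0.0002
gripper_force: 0.0
```

```bash
cat > s.py <<'E'
from h import *
s=state();p=s['position'];u=np.array([-.3328,-.943]);v=np.array([.943,-.3328]);d=p[:2]-[.606,.0588]
print('t',s['time_s'],'along %.1f perp %.1f z %.1f'%(d@u*1e3,d@v*1e3,p[2]*1e3),s['tcp_rot'].round(4),s['wrist_force'].round(2))
E
python3 - <<'E'
exec(open('s.py').read())
p,d=camera('side');cv2.imwrite('pics/c3.png',cv2.resize(p[190:350,170:330],None,fx=3.6,fy=3.6,interpolation=2))
E
```

```text
t 2.95 along 18.9 perp 2.1 z 65.5 [0.0009 0.8149 0.5796 0.0018] [ 0.19  0.25 -0.66]
```

View pics/c3.png

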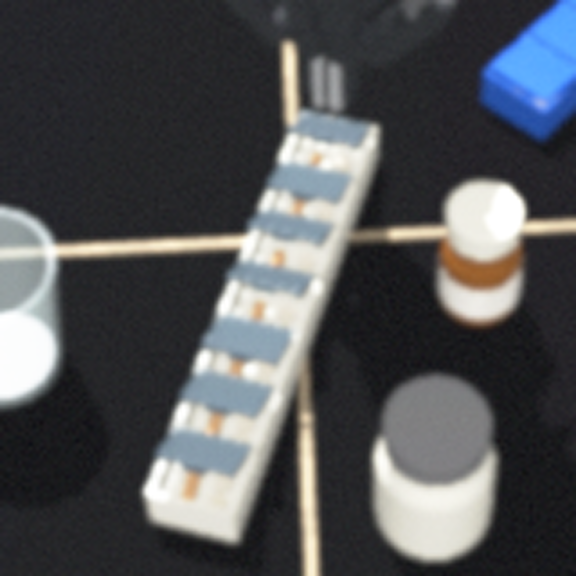

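Both pads hover over lid 1 (crop pixel about (328,85)), and the lids and jars are untouched. Next I press lid 1 gently.

carry_out:
  rows:
    - [-0.04, -0.04, 0.3, 0, 0, 0]
    - [-0.04, -0.04, 0.5, 0, 0, 0]
    - [-0.04, -0.04, 0.65, 0, 0, 0]
    - [-0.04, -0.04, 0.75, 0, 0, 0]
    - [-0.04, -0.04, 0.83, 0, 0, 0]
    - [-0.04, -0.04, 0.83, 0, 0, 0]
    - [-0.04, -0.04, 0.83, 0, 0, 0]
    - [-0.04, -0.04, 0.83, 0, 0, 0]

```text
time_s: 3.67
position: [0.5982, 0.0386, 0.0303]
tcp_rot: [0.0, 0.815, 0.579, 0.0]
wrist_force: [-0.6, 0.2, -0.4]
grip_width: 0.0
gripper_force: 0.0
```

```bash
python3 s.py
```

```text
t 3.6667 along 21.6 perp -0.6 z 30.3 [1.000e-04 8.152e-01 5.792e-01 2.000e-04] [-0.56  0.19 -0.36]
```

carry_out:
  rows:
    - [0, 0, 0.03, 0, 0, 0]
    - [0, 0, 0.045, 0, 0, 0]
    - [0, 0, 0.06, 0, 0, 0]
    - [0, 0, 0.06, 0, 0, 0]
    - [0, 0, 0.06, 0, 0, 0]

```text
time_s: 4.08
position: [0.5982, 0.0386, 0.0281]
tcp_rot: [0.0, 0.815, 0.579, 0.0]
wrist_force: [-1.5, -0.0, 4.5]
grip_width: 0.0003
gripper_force: 2.0
```

```bash
python3 s.py
```

```text
t 4.0833 along 21.6 perp -0.6 z 28.1 [1.000e-04 8.152e-01 5.792e-01 2.000e-04] [-1.46 -0.05  4.46]
```

Lid 1 is on its stop: 28.1 mm at 4.5 N. The same cycle goes on for lid 2.

carry_out:
  rows:
    - [0, 0, -0.3, 0, 0, 0]
    - [0, 0, -0.65, 0, 0, 0]
    - [-0.3, 0, -0.7, 0, 0, 0]
    - [-0.825, 0, -0.7, 0, 0, 0]
    - [-0.825, 0, -0.7, 0, 0, 0]
    - [-0.825, 0, -0.6, 0, 0, 0]
    - [-0.825, 0, -0.45, 0, 0, 0]
    - [-0.825, 0, -0.3, 0, 0, 0]
    - [-0.825, 0, -0.18, 0, 0, 0]
    - [-0.825, 0, -0.1, 0, 0, 0]
    - [-0.825, 0, -0.06, 0, 0, 0]
    - [-0.825, 0, -0.03, 0, 0, 0]
    - [-0.825, 0, -0.01, 0, 0, 0]
    - [-0.825, 0, 0, 0, 0, 0]
    - [-0.825, 0, 0, 0, 0, 0]
    - [-0.825, 0, 0, 0, 0, 0]

```text
time_s: 5.42
position: [0.587, 0.0077, 0.0281]
tcp_rot: [-0.0, 0.815, 0.579, 0.0]
wrist_force: [-1.0, 0.8, 3.5]
grip_width: -0.0001
gripper_force: 2.0
```

```bash
python3 s.py; python3 a.py
```

```text
t 5.4167 along 54.5 perp -0.9 z 28.1 [-2.000e-04  8.151e-01  5.793e-01  1.000e-04] [-0.98  0.78  3.46]
top rect [546.2 -88.3] [162.9  60.6] 83.1 n 1603
side rect [569.1 -63.2] [219.5  54.6] 70.1 n 1694
[[0.5062999725341797, -0.1655000001192093], [0.5665000081062317, -0.1728000044822693], [0.5860999822616577, -0.011099999770522118], [0.5260000228881836, -0.003800000064074993]]
start [ 0.556  -0.0075] u [-0.1205 -0.9927]
top lid 1 - 450(5) - - - - - - -
top lid 2 - - - - - - - - 35(4)
top lid 3 35(9) 36(5) - - - - 31(5) 31(13) 33(13)
top lid 4 35(8) 38(4) 41(4) 43(6) 42(4) - 30(13) 32(22) 34(21)
top lid 5 36(15) 39(21) 41(18) 43(26) - - - - -
top lid 6 - - - - - - - - -
top lid 7 - - - - - - - - -
[[0.5060999989509583, -0.15719999372959137], [0.5575000047683716, -0.17569999396800995], [0.632099986076355, 0.030700000002980232], [0.5806999802589417, 0.049300000071525574]]
start [0.6064 0.04  ] u [-0.3398 -0.9405]
side lid 1 - - - - - - - - -
side lid 2 - - - - 30(3) 32(11) 36(13) 39(13) 42(12)
side lid 3 43(11) 45(11) - - - - 37(10) 39(14) 43(13)
side lid 4 44(15) 46(6) - - - 31(13) 33(19) 35(21) 36(21)
side lid 5 37(20) 38(23) 40(13) - - 32(10) 34(21) 36(22) 39(20)
side lid 6 40(21) 42(19) 43(6) - - 32(13) 35(23) 38(21) 40(22)
side lid 7 41(22) 43(23) - - - - - - -
```

carry_out:
  rows:
    - [0, 0, -0.3, 0, 0, 0]
    - [0, 0, -0.65, 0, 0, 0]
    - [-0.3, 0, -0.7, 0, 0, 0]
    - [-0.825, 0.02, -0.7, 0, 0, 0]
    - [-0.825, 0.02, -0.7, 0, 0, 0]
    - [-0.825, 0.02, -0.6, 0, 0, 0]
    - [-0.825, 0.02, -0.45, 0, 0, 0]
    - [-0.825, 0.02, -0.3, 0, 0, 0]
    - [-0.825, 0.02, -0.18, 0, 0, 0]
    - [-0.825, 0.02, -0.1, 0, 0, 0]
    - [-0.825, 0.02, -0.06, 0, 0, 0]
    - [-0.825, 0.02, -0.03, 0, 0, 0]
    - [-0.825, 0.02, -0.01, 0, 0, 0]
    - [-0.825, 0.02, 0, 0, 0, 0]
    - [-0.825, 0.02, 0, 0, 0, 0]
    - [-0.825, 0.02, 0, 0, 0, 0]

```text
time_s: 6.95
position: [0.5767, -0.0236, 0.0281]
tcp_rot: [-0.0, 0.815, 0.579, 0.0]
wrist_force: [-1.7, 0.7, 5.3]
grip_width: -0.0001
gripper_force: 2.3
```

```bash
python3 s.py
```

```text
t 6.95 along 87.4 perp -0.2 z 28.1 [-4.000e-04  8.151e-01  5.793e-01  0.000e+00] [-1.69  0.73  5.28]
```

carry_out:
  rows:
    - [0, 0, -0.3, 0, 0, 0]
    - [0, 0, -0.65, 0, 0, 0]
    - [-0.3, 0, -0.7, 0, 0, 0]
    - [-0.825, 0, -0.7, 0, 0, 0]
    - [-0.825, 0, -0.7, 0, 0, 0]
    - [-0.825, 0, -0.6, 0, 0, 0]
    - [-0.825, 0, -0.45, 0, 0, 0]
    - [-0.825, 0, -0.3, 0, 0, 0]
    - [-0.825, 0, -0.18, 0, 0, 0]
    - [-0.825, 0, -0.1, 0, 0, 0]
    - [-0.825, 0, -0.06, 0, 0, 0]
    - [-0.825, 0, -0.03, 0, 0, 0]
    - [-0.825, 0, -0.01, 0, 0, 0]
    - [-0.825, 0, 0, 0, 0, 0]
    - [-0.825, 0, 0, 0, 0, 0]
    - [-0.825, 0, 0, 0, 0, 0]

```text
time_s: 8.28
position: [0.5661, -0.0548, 0.0281]
tcp_rot: [-0.0, 0.815, 0.579, 0.0]
wrist_force: [-0.6, 1.1, 4.0]
grip_width: -0.0001
gripper_force: 2.0
```

```bash
python3 s.py
```

```text
t 8.2833 along 120.4 perp 0.2 z 28.1 [-2.000e-04  8.151e-01  5.793e-01  2.000e-04] [-0.57  1.11  4.03]
```

carry_out:
  rows:
    - [0, 0, -0.3, 0, 0, 0]
    - [0, 0, -0.65, 0, 0, 0]
    - [-0.3, 0, -0.7, 0, 0, 0]
    - [-0.825, 0, -0.7, 0, 0, 0]
    - [-0.825, 0, -0.7, 0, 0, 0]
    - [-0.825, 0, -0.6, 0, 0, 0]
    - [-0.825, 0, -0.45, 0, 0, 0]
    - [-0.825, 0, -0.3, 0, 0, 0]
    - [-0.825, 0, -0.18, 0, 0, 0]
    - [-0.825, 0, -0.1, 0, 0, 0]
    - [-0.825, 0, -0.06, 0, 0, 0]
    - [-0.825, 0, -0.03, 0, 0, 0]
    - [-0.825, 0, -0.01, 0, 0, 0]
    - [-0.825, 0, 0, 0, 0, 0]
    - [-0.825, 0, 0, 0, 0, 0]
    - [-0.825, 0, 0, 0, 0, 0]

```text
time_s: 9.62
position: [0.5552, -0.086, 0.0281]
tcp_rot: [-0.0, 0.815, 0.579, 0.0]
wrist_force: [-0.7, 0.3, 4.4]
grip_width: 0.0003
gripper_force: 2.0
```

```bash
python3 s.py
```

```text
t 9.6167 along 153.5 perp 0.3 z 28.1 [-2.000e-04  8.151e-01  5.793e-01  1.000e-04] [-0.73  0.28  4.37]
```

carry_out:
  rows:
    - [0, 0, -0.3, 0, 0, 0]
    - [0, 0, -0.65, 0, 0, 0]
    - [-0.3, 0, -0.7, 0, 0, 0]
    - [-0.825, 0, -0.7, 0, 0, 0]
    - [-0.825, 0, -0.7, 0, 0, 0]
    - [-0.825, 0, -0.6, 0, 0, 0]
    - [-0.825, 0, -0.45, 0, 0, 0]
    - [-0.825, 0, -0.3, 0, 0, 0]
    - [-0.825, 0, -0.18, 0, 0, 0]
    - [-0.825, 0, -0.1, 0, 0, 0]
    - [-0.825, 0, -0.06, 0, 0, 0]
    - [-0.825, 0, -0.03, 0, 0, 0]
    - [-0.825, 0, -0.01, 0, 0, 0]
    - [-0.825, 0, 0, 0, 0, 0]
    - [-0.825, 0, 0, 0, 0, 0]
    - [-0.825, 0, 0, 0, 0, 0]

```text
time_s: 10.95
position: [0.5443, -0.1172, 0.0281]
tcp_rot: [-0.0, 0.815, 0.579, 0.0]
wrist_force: [-0.6, 1.3, 4.8]
grip_width: -0.0002
gripper_force: 2.0
```

```bash
python3 s.py
```

```text
t 10.95 along 186.5 perp 0.4 z 28.1 [-2.000e-04  8.151e-01  5.793e-01  1.000e-04] [-0.57  1.34  4.78]
```

carry_out:
  rows:
    - [0, 0, -0.3, 0, 0, 0]
    - [0, 0, -0.65, 0, 0, 0]
    - [-0.3, 0, -0.7, 0, 0, 0]
    - [-0.825, 0, -0.7, 0, 0, 0]
    - [-0.825, 0, -0.7, 0, 0, 0]
    - [-0.825, 0, -0.6, 0, 0, 0]
    - [-0.825, 0, -0.45, 0, 0, 0]
    - [-0.825, 0, -0.3, 0, 0, 0]
    - [-0.825, 0, -0.18, 0, 0, 0]
    - [-0.825, 0, -0.1, 0, 0, 0]
    - [-0.825, 0, -0.06, 0, 0, 0]
    - [-0.825, 0, -0.03, 0, 0, 0]
    - [-0.825, 0, -0.01, 0, 0, 0]
    - [-0.825, 0, 0, 0, 0, 0]
    - [-0.825, 0, 0, 0, 0, 0]
    - [-0.825, 0, 0, 0, 0, 0]

```text
time_s: 12.28
position: [0.5335, -0.1483, 0.0281]
tcp_rot: [-0.0, 0.815, 0.579, 0.0]
wrist_force: [-0.8, 0.7, 4.6]
grip_width: -0.0003
gripper_force: 2.0
```

```bash
python3 s.py
```

```text
t 12.2833 along 219.4 perp 0.5 z 28.1 [-3.000e-04  8.151e-01  5.793e-01  1.000e-04] [-0.84  0.7   4.6 ]
```

carry_out:
  rows:
    - [0, 0, -0.3, 0, 0, 0]
    - [0, 0, -1.3, 0, 0, 0]
    - [0, 0, -2.3, 0, 0, 0]
    - [0, 0, -3.3, 0, 0, 0]
    - [0, 0, -4.3, 0, 0, 0]
    - [1, 0, -5, 0, 0, 0]
    - [12, -4, -5, 0, 0, 0]
    - [12, -4, -5, 0, 0, 0]
    - [12, -4, -5, 0, 0, 0]
    - [12, -4, -5, 0, 0, 0]
    - [12, -4, -5, 0, 0, 0]
    - [12, -4, -5, 0, 0, 0]
    - [12, -4, -5, 0, 0, 0]
    - [12, -4, -5, 0, 0, 0]
    - [12, -4, -5, 0, 0, 0]
    - [12, -4, -5, 0, 0, 0]
    - [12, -4, -5, 0, 0, 0]
    - [12, -4, -5, 0, 0, 0]
    - [12, -4, -5, 0, 0, 0]
    - [12, -4, -5, 0, 0, 0]

```text
time_s: 13.95
position: [0.54, 0.3579, 0.2279]
tcp_rot: [0.0, 0.814, 0.58, -0.0]
wrist_force: [0.8, -0.7, -0.1]
grip_width: 0.0002
gripper_force: 0.0
```

```bash
python3 s.py; python3 a.py; python3 - <<'E'
from h import *
p,d=camera('side');q,_=camera('top')
cv2.imwrite('pics/c4.png',np.hstack([cv2.resize(p[200:350,180:330],(400,400),interpolation=2),cv2.resize(q[200:300,245:445],(400,200),interpolation=2).repeat(1,0) if 0 else cv2.copyMakeBorder(cv2.resize(q[200:300,245:435],(400,210),interpolation=2),0,190,0,0,0)]))
for n in('top','side'):
    for k in ('pill_bottle','vitamin_jar','tumbler'):
        print(n,k,[np.round(r['box']) for r in masks_of(n,k)][:1])
E
```

```text
t 13.95 along -260.1 perp -161.8 z 227.9 [ 3.000e-04  8.145e-01  5.802e-01 -1.000e-04] [ 0.81 -0.74 -0.12]
top rect [566.  -52.5] [236.4  42.3] 70.5 n 4145
side rect [567.2 -52.7] [238.3  43.1] 70.5 n 2768
[[0.5066999793052673, -0.15680000185966492], [0.5465999841690063, -0.17090000212192535], [0.6254000067710876, 0.051899999380111694], [0.5855000019073486, 0.06599999964237213]]
start [0.6054 0.059 ] u [-0.3332 -0.9429]
top lid 1 - - - - - - - - -
top lid 2 - - - - - - - - -
top lid 3 - - - - 28(4) - 27(4) - -
top lid 4 - - - - - - - 27(3) -
top lid 5 - - - - - - - 28(6) -
top lid 6 - - - 28(3) - - - 29(5) -
top lid 7 - 28(3) 28(3) - - - 28(4) 26(11) -
[[0.507099986076355, -0.15790000557899475], [0.5476999878883362, -0.17219999432563782], [0.6272000074386597, 0.052400000393390656], [0.5867000222206116, 0.06679999828338623]]
start [0.607  0.0596] u [-0.3337 -0.9427]
side lid 1 - - - - - - - - -
side lid 2 - - - - - - - - -
side lid 3 - - - - - - - - -
side lid 4 - - - - - - - - -
side lid 5 - - - - - - - - -
side lid 6 - - - - - - - - -
side lid 7 - - - - - - - - -
top pill_bottle [array([332., 184.,  26.,  31.])]
top vitamin_jar [array([412., 206.,  44.,  34.])]
top tumbler [array([355., 344.,  48.,  53.])]
side pill_bottle []
side vitamin_jar [array([292., 320.,  33.,  48.])]
side tumbler [array([166., 277.,  40.,  53.])]
```

View pics/c4.png

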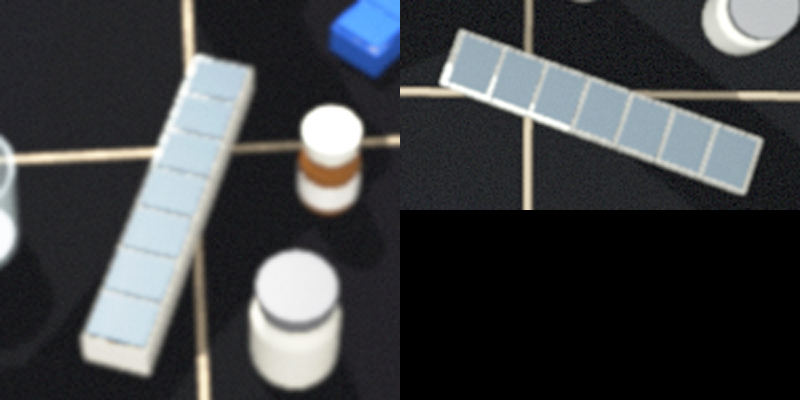

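All seven lids look flat in both views, and the tray and jars have not moved. Lid 7's free edge (crop pixel about (110,342)) shows a dark line, so I'll check flatness in numbers.

```bash
python3 - <<'E'
from fit import *
for (Q,_),s in zip(analyse(),([.6054,.059],[.607,.0596])):
    u=np.array([-.333,-.943]);v=np.array([.943,-.333]);x=(Q[:,:2]-s)@u*1e3;y=(Q[:,:2]-s)@v*1e3;z=Q[:,2]*1e3
    for i in range(7):
        a=x-2.5-33*i;k=(abs(y)<15)&(a>3)&(a<30)&(z>20)
        print(i+1,k.sum(),'z',z[k].mean().round(2),'slope',np.polyfit(a[k],z[k],1)[0].round(3))
E
```

```text
top rect [566.  -52.5] [236.2  42.3] 70.6 n 4139
side rect [566.8 -53.1] [237.9  43.7] 70.4 n 2752
1 334 z 27.36 slope 0.009
2 338 z 27.41 slope 0.006
3 335 z 27.45 slope -0.011
4 342 z 27.34 slope -0.011
5 338 z 27.43 slope 0.001
6 336 z 27.27 slope -0.004
7 346 z 27.3 slope 0.01
1 177 z 27.4 slope 0.005
2 193 z 27.43 slope -0.038
3 200 z 27.44 slope -0.017
4 210 z 27.32 slope 0.001
5 223 z 27.24 slope 0.023
6 247 z 27.29 slope -0.005
7 259 z 27.16 slope 0.022
```

All the lids are flat.

```bash
python3 -c "
from cell import sign_off
print(sign_off())"
```

```text
the job is handed in; nothing more can be done
None
```

I closed all seven lids in order from the hinge end and handed the job in at about 14 s. Both cameras show the lids flat and the organiser unmoved. The jars and glass were left untouched.

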